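Set the nut and flip the cam lever to clamp a flat bar

ROBOT

A 6-joint arm with a two-finger parallel gripper is mounted at the origin on a cart in front of the work surface, level with it; the furniture and walls round the work are solid. World frame = base frame: x ahead of the robot, y to its left, z up, the work surface at z = 0. Lengths are in m, angles in rad, forces in N, time in s.
With the tool pointing down it reaches from about 0.35 to 0.775 m from the base axis. Payload 7.3 kg.
Tool frame: the origin (TCP) lies between the finger pads; the fingertips stand 11 mm ahead of it and the grasp point (between the pads) lies 8 mm behind it; z points along the fingers, y is the line along which they close (so a half turn about z gives the same grasp; the last joint's range is limited). The gripper opens to 92 mm and grips with 3 to 60 N. Pads are 19 mm wide; open, the fingers measure 130 mm over their backs; the gripper's body (75 mm by 190 mm) begins 47 mm behind the grasp point.
Start: joints at [-1.486, 0.342, 1.524, -0, 1.275, -0.146], TCP at [0.12, -0.511, 0.238] pointing down, gripper open.
Joint ranges: [-2.53, 2.53], [-0.77, 2.02], [0.04, 2.7], [-1, 4.14], [0.28, 2.66], [-3.11, 3.11]. Speed limits (rad/s): [2.57, 2.57, 3.14, 3.14, 3.14, 3.14].

INTERFACE

Orientations are given as a unit quaternion [x, y, z, w].
In Python, from station import get_state, capture, hand_in gives the robot as it stands. The module is installed in compiled form; this text tells all that it offers.
- The arm moves only by the tool apply_moves, never from a script. Its argument "series" is one flat list of numbers, 7 for each row, row after row: the shift along the tool's x, y, z in mm, then the turn, a rotation vector about the tool's x, y, z in rad, then the opening in per cent of the stroke, from 0 (shut) to 100 (fully open). In form: [tx, ty, tz, rx, ry, rz, hand, tx, ty, tz, rx, ry, rz, hand, ...]. A call has 1 to 5 rows; each row is the pose to reach, as a shift and turn from the pose commanded when the call began, along the tool's axes at that moment; what a row does not reach only later rows make up. A row lasts 1/10 s, in which the tool goes at most 50 mm and 8.59 degrees, less where a joint would pass 70% of its speed; a pose out of reach is approached as far as the arm can. A call with a gripper value outside its range is refused whole. The fingers move at their own pace and stop on an object; "grip_force" is the grip in N (left out, the last holds). Time passes only in rows, so rows that repeat a pose let the fingers close. It gives the time, the measured TCP pose, the force, the opening and the grip force at its end, in the units of the state.
- get_state(): the state, without advancing time (a new reading comes with each control period).
- capture(name): name is "scene" or "top" or "wrist"; returns a dict with "color" (384x512x3 uint8, red, green, blue), "camera_matrix" (3x3 intrinsics, pixels), "rvec" (rotation vector, rad) and "tvec" (3), from world to camera coordinates, as OpenCV has them. Camera axes: x right, y down, z forward; pixel columns grow to the right and rows downward; lengths in m; the calibration is good to about 2 mm. A picture is of the moment at which its call begins. There is no depth.
- hand_in(): hands the job in; it is judged then, once.
The state is a dict: "clock": time; "q": joint angles; "dq": joint speeds; "tau": joint torques, N m; "tool_pos": TCP position; "eef_rot": TCP orientation; "ft_force": force on the tool from outside, world axes, zero at the start; "moment": the same for the moment, N m; "finger_gap": finger opening in m; "grasp_force": force on a finger pad.
Only numpy, scipy, OpenCV 4.12 (cv2) and the standard library are available. Lean on these libraries where they do the work, as an engineer would, in place of code of your own. Each camera call takes 0.05 s, during which the arm holds its last target. There are 200 camera calls.

TASK

The flat steel bar lying in the bench clamp with the red handles is to be drilled. Turn that clamp's red wing nut clockwise until its white pointer stands at the green mark on the dial, then flip its red cam lever all the way down, so that the bar is held where it lies, and let go. Leave the empty clamp with the black handles alone.

Things in the scene. Friction and masses are not known exactly. Their poses are not given: they have to be found in the camera images.
- clamp: The clamp to work, with red handles: a blue plate 110 x 220 x 12 mm on a plywood board 120 x 230 x 20 mm, fixed to the bench. Origin: centre of the board's underside, on the bench; z up, y along its 230 mm, x across, away from the robot. A dark strap runs along y over the bar, its top 55 to 64 mm above the bench, between the nut and the lever
- clamp_nut_axis (a point): Point on the red wing nut's vertical axis, x = 0, y = -70 mm from the clamp's origin, 88 mm above the bench; it does not turn. The wing is an upright bar 48 mm long, 12 mm thick, 72 to 104 mm above the bench, over a grey dial 80 mm across (top at 71 mm). The white line on the wing's top runs from the axis to the pointer end; the green mark lies on the dial, from the axis to the clamp's -x
- clamp_nut (a joint): Angle of the red wing nut, rad, growing clockwise seen from above. 0: pointer along the clamp's -y; 1.571: pointer along its -x, at the green mark; limits 0 and 2.6. Pointer direction in the clamp's frame: (-sin q, -cos q). Stays where left (friction 0.08 N m); lowers the strap 1.5 mm per rad. Starts at 0.2 to 0.8
- clamp_lever_pivot (a point): Pivot of the red cam lever, x = -10 mm, y = +80 mm from the clamp's origin, 78 to 80 mm above the bench (sinks 1.5 mm per rad of the nut); its axis is the clamp's y. Two fork cheeks, 32 mm apart outside and 22 mm long in x, reach 8 mm above it. The lever is straight, its red handle 20 mm wide, 12 mm thick, from 23 to 75 mm from the pivot. It stands up at the start and goes down towards +x until level
- clamp_lever (a joint): Angle of the red cam lever, rad. 0: open, handle 80 degrees (1.4 rad) above level, leaning to the clamp's +x; 1.4: closed, level along +x, at its stop; elevation = 1.4 - q. Stays where left (friction 0.12 N m, about 2 N at the handle). Lowers the strap 6 mm. Starts at 0 to 0.25
- clamp_foot: Black rubber foot, 22 mm across, under the middle of the strap (x = y = 0 of the clamp), on a spring of 6 N per mm. Origin: centre of its underside. Clear of the bar when open; presses on it with about 15 N when the nut is at the mark and the lever is down, and about 9 N more per rad of the nut
- flat_bar: Dark steel flat bar, 22 x 147 x 5 mm, loose, lying on the clamp's plate (32 mm above the bench) under the strap, its length along the clamp's x. Origin: centre of its underside; its y is its length
- spare_clamp: A clamp of the same make and measures, with black handles and nothing in it, to be left alone. Origin and axes as for the other clamp

How it is judged:
On the way, in this order (a step that is already met when the one before it is completed fails the run):
1. the red wing nut's pointer is within 15 degrees of the green mark while the red lever is still up (value of joint clamp_nut between 1.31 and 1.83 rad and value of joint clamp_lever below 0.6 rad), for 0.2 s.
2. the red lever is down (value of joint clamp_lever above 1.2 rad), for 0.2 s.
At the end, for the whole second after the job is handed in: The red wing nut's pointer is within 16 degrees of the green mark, the red lever is down to within 11 degrees of its stop, the foot presses on the bar with 6 to 22 N, and the bar is at rest within 15 mm of where it lay (value of joint clamp_nut between 1.29 and 1.85 rad and value of joint clamp_lever above 1.2 rad and contact force between clamp_foot and flat_bar between 6 and 22 N and distance of flat_bar from where it was at the start of the episode below 0.015 m and linear speed of flat_bar below 0.02 m/s); the robot touches nothing.
It fails at once if the empty clamp with the black handles is pushed or gripped (more than 4 N) (contact force between any of the fingers, the arm and spare_clamp above 4 N).
It also fails if it takes over 43 s, if anything falls off the work surface, if the arm or the gripper's body presses on something with over 40 N, if the wrist force passes 120 N, or if a joint passes its speed limit or range.

## Working session

There is one attempt and no reset: what is moved stays moved. The work goes in short steps, Python scripts to look and compute and a tool call to move; the robot and the scene stay as the last step left them, time stands still between calls to the robot, and variables do not carry over. Pictures are saved under pics/ and viewed, at most 10 in all, crops included, and the job is handed in when it is done.

Besides the shell and the picture viewer there is one more tool, called after "Call:" as a command line: name --argument value ..., lists and objects as JSON in quotes. apply_moves: Moves the arm, as the interface text tells. Its arguments: {"type":"object","properties":{"series":{"type":"array","items":{"type":"number"}},"grip_force":{"type":"number"}},"required":["series"]}

```bash
mkdir -p pics; cat > h.py <<'E'
import numpy as np, cv2
from scipy.spatial.transform import Rotation as R
from station import get_state, capture
def cap(n,f):
    c=capture(n); cv2.imwrite(f'pics/{f}.png',c['color'][:,:,::-1]); np.savez(f'pics/{f}.npz',K=c['camera_matrix'],r=c['rvec'],t=c['tvec']); return c
def ray(f,uv):
    d=np.load(f'pics/{f}.npz'); Rm=cv2.Rodrigues(d['r'])[0]; t=d['t'].ravel()
    v=Rm.T@np.linalg.inv(d['K'])@np.array([uv[0],uv[1],1.]); return -Rm.T@t, v/np.linalg.norm(v)
def atz(f,uv,z):
    o,v=ray(f,uv); return o+v*(z-o[2])/v[2]
def tri(*obs):
    A=np.zeros((3,3));b=np.zeros(3)
    for f,uv in obs:
        o,v=ray(f,uv); P=np.eye(3)-np.outer(v,v); A+=P;b+=P@o
    x=np.linalg.solve(A,b); return x,[np.linalg.norm((np.eye(3)-np.outer(v,v))@(x-o))*1000 for o,v in [ray(*q) for q in obs]]
def proj(f,X):
    d=np.load(f'pics/{f}.npz'); return cv2.projectPoints(np.array(X,float).reshape(-1,1,3),d['r'],d['t'],d['K'],None)[0].reshape(-1,2)
E
python3 - <<'E'
from h import *
a=cap('scene','s0')['color'];b=cap('top','t0')['color']
cv2.imwrite('pics/m0.png',np.hstack([a,b])[:,:,::-1][:, :].copy() if 0 else cv2.resize(np.vstack([a,b]),(768,1152))[:,:,::-1])
s=get_state();print(s['clock'],s['eef_rot'],s['tool_pos'])
for f in('s0','t0'):print(ray(f,(256,192)))
E
```

```text
0.1 [ 9.93349181e-01  1.15138827e-01  2.20392762e-05 -6.74362486e-04] [ 0.12008832 -0.51072971  0.23713395]
(array([0.095165  , 0.47329448, 0.64584768]), array([ 0.47588469, -0.55757348, -0.68018055]))
(array([ 0.32866355, -0.00210947,  0.90169896]), array([ 0.21380984, -0.01312375, -0.97678714]))
```

View pics/s0.png

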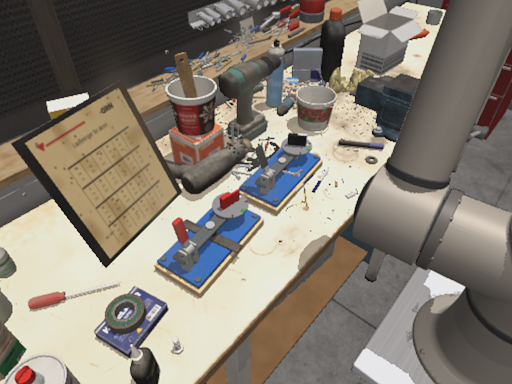

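View pics/t0.png

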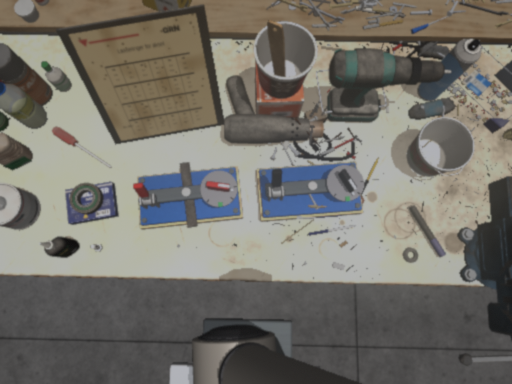

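The red clamp is centred at about (190,195) in the top view and (210,245) in the scene view. The black one is to its right, on the robot's -y side. Next I'll enlarge both.

```bash
python3 - <<'E'
from h import *
a=cv2.imread('pics/t0.png')[155:235,125:255]; b=cv2.imread('pics/s0.png')[180:295,145:275]
cv2.imwrite('pics/c0.png',np.vstack([cv2.resize(a,None,fx=4.5,fy=4.5,interpolation=2)[:360,:585],cv2.resize(b,None,fx=2,fy=2)[:230,:] if 0 else np.zeros((0,585,3),np.uint8)]))
cv2.imwrite('pics/c1.png',cv2.resize(b,None,fx=5,fy=5,interpolation=2))
E
```

```text
(no output)
```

View pics/c0.png

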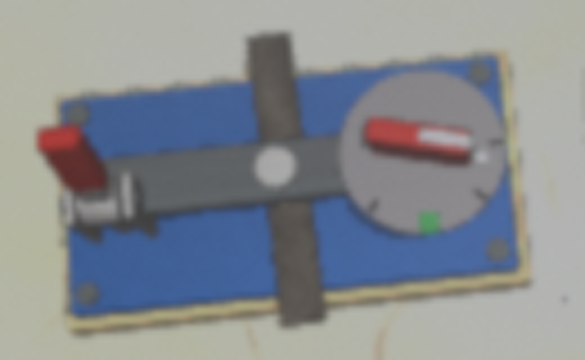

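View pics/c1.png

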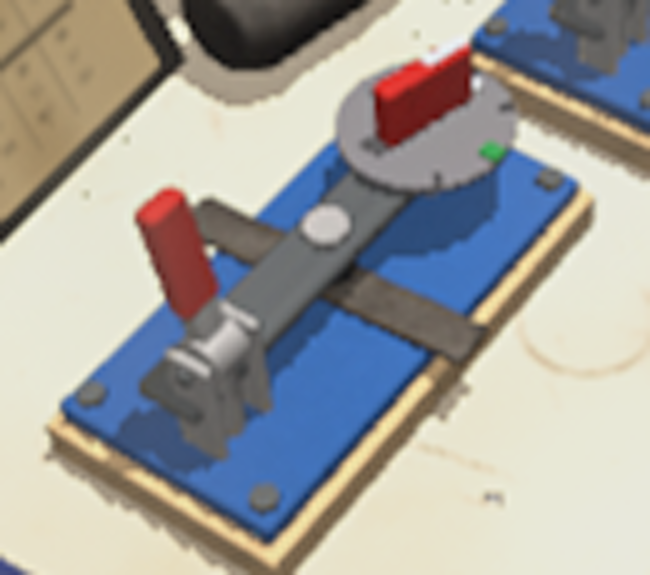

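The crops show these positions:

| Feature | Top crop px | Scene crop px |
|---|---|---|
| Dial centre | (422,152) | (426,127) |
| Green mark | (429,222) | (491,152) |
| Lever top | (58,138) | (159,203) |
| Strap cap | (275,166) | (325,225) |

The pointer points roughly to -y. The black clamp is to its right.

```bash
python3 - <<'E'
from h import *
np.set_printoptions(precision=4,suppress=True)
T=lambda p:('t0',(p[0]/4.5+125-.4,p[1]/4.5+155-.4)); S=lambda p:('s0',(p[0]/5+145-.4,p[1]/5+180-.4))
for n,p,q in[('dial',(422,152),(426,127)),('green',(429,222),(491,152)),('levertop',(58,138),(159,203)),('cap',(275,166),(325,225)),('wing ptr end top',(470,140),(468,50)),('wing other end',(368,124),(377,90))]:
    print(n,*tri(T(p),S(q)))
c=[atz(*T(p),.032) for p in[(58,100),(505,56),(520,268),(70,318)]]
for i in range(4): print(c[i],np.linalg.norm(c[i]-c[i-1]))
ctr=np.mean(c,0);d=(c[0]-c[1])+(c[3]-c[2]);yaw=np.arctan2(d[1],d[0])-np.pi/2
c2=[atz(*S(p),.032) for p in[(62,407),(270,543),(582,190)]]; print('scene corners',c2)
print('ctr',ctr,'yaw',yaw)
Rz=R.from_euler('z',yaw).as_matrix()
for n,p in[('nut',(0,-.07,.104)),('pivot',(-.01,.08,.079))]:
    P=ctr*[1,1,0]+Rz@p; print(n,P,proj('t0',P),(proj('t0',P)+.4-[125,155])*4.5,(proj('s0',P)+.4-[145,180])*5)
E
```

```text
dial [0.5172 0.067  0.0665] [np.float64(0.3291744055383868), np.float64(0.3291744055386355)]
green [0.4831 0.0623 0.0698] [np.float64(0.09582889566573707), np.float64(0.09582889566574324)]
levertop [0.5011 0.2161 0.1512] [np.float64(0.28051960614518967), np.float64(0.28051960614516097)]
cap [0.5087 0.1363 0.0675] [np.float64(0.1815843551890234), np.float64(0.18158435518905375)]
wing ptr end top [0.5156 0.0421 0.0959] [np.float64(1.5966573030214422), np.float64(1.596657303021421)]
wing other end [0.5218 0.0893 0.1021] [np.float64(0.21013119101463337), np.float64(0.21013119101454644)]
[0.5476 0.2521 0.032 ] 0.10971310601925863
[0.5756 0.0305 0.032 ] 0.22339729281343537
[0.4685 0.02   0.032 ] 0.10759427756336615
[0.4389 0.2372 0.032 ] 0.2192403746937024
scene corners [array([0.5438, 0.2526, 0.032 ]), array([0.4347, 0.2414, 0.032 ]), array([0.4619, 0.0266, 0.032 ])]
ctr [0.5076 0.135  0.032 ] yaw 0.13015258664481544
nut [0.5167 0.0656 0.104 ] [[217.8082 184.7008]] [[419.4367 135.4534]] [[424.2878  62.379 ]]
pivot [0.4874 0.213  0.079 ] [[147.6898 199.5325]] [[103.9041 202.1961]] [[216.825  345.8336]]
```

```bash
python3 - <<'E'
from h import *
a=cv2.imread('pics/t0.png')[150:230,250:370]; b=cv2.imread('pics/s0.png')[125:215,235:325]
A=cv2.resize(a,None,fx=3.3,fy=3.3,interpolation=2);B=cv2.resize(b,None,fx=4.4,fy=4.4,interpolation=2)
o=np.zeros((396,792,3),np.uint8);o[:264,:396]=A;o[:,396:]=B
cv2.imwrite('pics/c2.png',o)
E
```

```text
(no output)
```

View pics/c2.png

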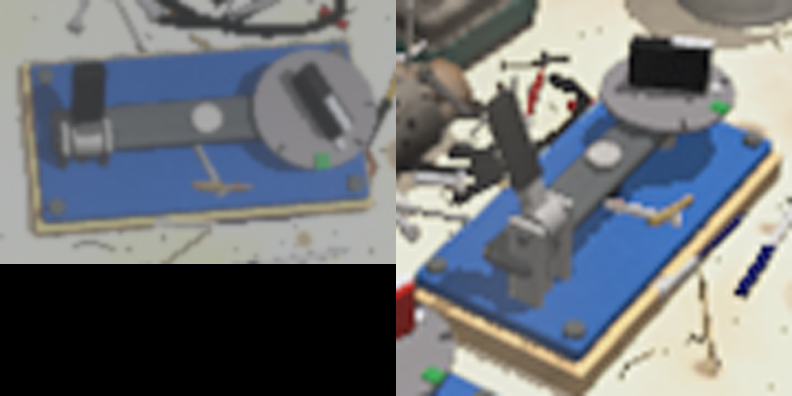

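The spare clamp's black lever stands up, with its top at (89,67) in the left panel and (504,95) in the right. It is close to where the gripper body will be.

```bash
python3 - <<'E'
from h import *
np.set_printoptions(precision=4,suppress=True)
T=lambda p:('t0',(p[0]/3.3+250-.4,p[1]/3.3+150-.4)); S=lambda p:('s0',((p[0]-396)/4.4+235-.4,p[1]/4.4+125-.4))
print(tri(T((89,67)),S((504,95))))
print(atz(*T((73,67)),.15),atz(*T((105,67)),.15))
s=get_state();Rt=R.from_quat(s['eef_rot'])
d=np.array([.515,.066,.24])-s['tool_pos'];print('tool shift',Rt.inv().apply(d)*1e3)
cap('wrist','w0');o,v=ray('w0',(256,192));print(Rt.inv().apply(o-s['tool_pos']),Rt.inv().apply(v))
E
```

```text
(array([ 0.5368, -0.0523,  0.1487]), [np.float64(1.8635793567756884), np.float64(1.863579356775665)])
[ 0.5379 -0.0419  0.15  ] [ 0.5383 -0.0608  0.15  ]
tool shift [ 516.3663 -471.1071   -2.1345]
[ 0.067   0.0008 -0.146 ] [-0.2871 -0.0169  0.9578]
```

Call:
apply_moves --series '[172, -157, 0, 0, 0, 0, 100, 172, -157, 0, 0, 0, 0, 100, 172, -157, 0, 0, 0, 0, 100, 172, -157, 0, 0, 0, 0, 100, 172, -157, 0, 0, 0, 0, 100]'

```text
clock: 0.65
tool_pos: [0.2526, -0.3161, 0.2376]
eef_rot: [0.993, 0.116, 0.0, -0.0]
ft_force: [0.2, -1.0, 0.4]
finger_gap: 0.0924
grasp_force: 0.0
```

Call:
apply_moves --series '[172, -157, 0, 0, 0, 0, 100, 172, -157, 0, 0, 0, 0, 100, 172, -157, 0, 0, 0, 0, 100, 172, -157, 0, 0, 0, 0, 100, 172, -157, 0, 0, 0, 0, 100]'

```text
clock: 1.15
tool_pos: [0.3841, -0.124, 0.2378]
eef_rot: [0.993, 0.116, 0.0, -0.0]
ft_force: [0.7, -0.4, -0.0]
finger_gap: 0.092
grasp_force: 0.0
```

Call:
apply_moves --series '[172, -157, 0, 0, 0, -0.6, 100, 172, -157, 0, 0, 0, -0.6, 100, 172, -157, 0, 0, 0, -0.6, 100, 172, -157, 0, 0, 0, -0.6, 100, 172, -157, 0, 0, 0, -0.6, 100]'

```text
clock: 1.65
tool_pos: [0.5158, 0.0684, 0.2373]
eef_rot: [0.914, 0.406, 0.0, -0.0]
ft_force: [0.8, -1.0, -0.3]
finger_gap: 0.0919
grasp_force: 0.0
```

Call:
apply_moves --series '[0, 0, 0, 0, 0, -0.6, 60, 0, 0, 0, 0, 0, -0.6, 60, 0, 0, 0, 0, 0, -0.6, 60, 0, 0, 0, 0, 0, -0.6, 60, 0, 0, 0, 0, 0, -0.6, 60]'

```text
clock: 2.15
tool_pos: [0.5145, 0.0655, 0.2374]
eef_rot: [0.754, 0.656, -0.0, -0.0]
ft_force: [-0.3, 0.6, -0.2]
finger_gap: 0.0574
grasp_force: 0.0
```

```bash
python3 - <<'E'
from h import *
s=get_state();print(s['clock'],s['tool_pos'],s['q'],R.from_quat(s['eef_rot']).as_matrix())
im=cap('wrist','w1')['color']
cv2.imwrite('pics/w1b.png',cv2.resize(im,(768,576),interpolation=2)[:,:,::-1])
E
```

```text
2.15 [0.51450362 0.06552128 0.23738405] [-2.11004352e-02  3.31125474e-01  1.54120229e+00 -1.29071226e-04
  1.27000279e+00  1.17453236e-01] [[ 1.38072794e-01  9.90421807e-01 -7.40332637e-04]
 [ 9.90422062e-01 -1.38072910e-01 -1.07679933e-04]
 [-2.08868435e-04 -7.18374107e-04 -9.99999720e-01]]
```

View pics/w1b.png

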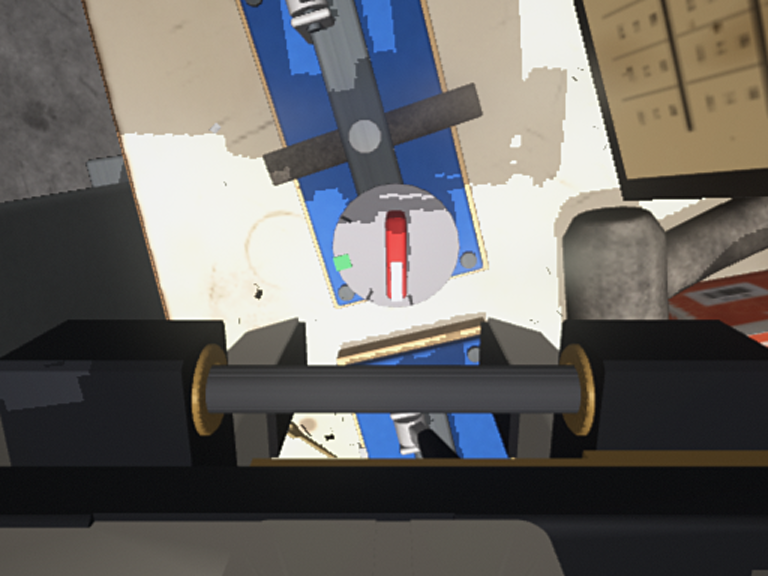

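The wing is nearly vertical in the wrist view: white line from (398,262) to (397,298), dial centre (396,246), green mark at (343,262).

```bash
python3 - <<'E'
from h import *
np.set_printoptions(precision=4,suppress=True)
W=lambda p:('w1',(p[0]/1.5-.2,p[1]/1.5-.2))
T=lambda p:('t0',(p[0]/4.5+125-.4,p[1]/4.5+155-.4)); S=lambda p:('s0',(p[0]/5+145-.4,p[1]/5+180-.4))
print('dial',atz(*W((396,246)),.071),tri(W((396,246)),T((422,152)),S((426,127))))
print('green',atz(*W((343,262)),.071))
a,b,c=[atz(*W(p),.104) for p in[(398,262),(397,299),(396,216)]];print('axis',a,'ptr',b,'oth',c)
print('cap',atz(*W((364,136)),.066),'strap ang')
s=get_state();Rt=R.from_quat(s['eef_rot']);print(Rt.inv().apply(a-s['tool_pos'])*1e3,Rt.inv().apply(b-c)*1e3)
E
```

```text
dial [0.5154 0.0664 0.071 ] (array([0.5163, 0.0668, 0.0678]), [np.float64(1.406024044632098), np.float64(0.9762085019677642), np.float64(0.8466251051697351)])
green [0.481  0.0608 0.071 ]
axis [0.5161 0.064  0.104 ] ptr [0.5125 0.0424 0.104 ] oth [0.5186 0.09   0.104 ]
cap [0.5055 0.1349 0.066 ] strap ang
[ -1.1848   1.7811 133.4422] [-47.936    0.8312   0.0079]
```

Call:
apply_moves --series '[0, 1.5, 50, 0, 0, 0, 50, 0, 1.5, 100, 0, 0, 0, 45, 0, 1.5, 130, 0, 0, 0, 40, 0, 1.5, 142, 0, 0, 0, 40, 0, 1.5, 142, 0, 0, 0, 40]'

```text
clock: 2.7
tool_pos: [0.5156, 0.0652, 0.0946]
eef_rot: [0.756, 0.655, -0.001, -0.001]
ft_force: [0.6, -0.3, 0.6]
finger_gap: 0.0368
grasp_force: 0.0
```

Call:
apply_moves --series '[0, 0, 0, 0, 0, 0, 10, 0, 0, 0, 0, 0, 0, 5, 0, 0, 0, 0, 0, 0, 5, 0, 0, 0, 0, 0, 0, 5, 0, 0, 0, 0, 0, 0, 5]' --grip_force 12

```text
clock: 3.2
tool_pos: [0.5162, 0.0653, 0.0969]
eef_rot: [0.755, 0.656, 0.0, 0.0]
ft_force: [-2.1, 0.1, 6.2]
finger_gap: 0.0121
grasp_force: 12.0
```

Call:
apply_moves --series '[0, 0, 0, 0, 0, 0.1, 5, 0, 0, 0, 0, 0, 0.2, 5, 0, 0, 0, 0, 0, 0.3, 5, 0, 0, 0, 0, 0, 0.4, 5, 0, 0, 0, 0, 0, 0.5, 5]'

```text
clock: 3.7
tool_pos: [0.5157, 0.0655, 0.0969]
eef_rot: [0.895, 0.447, -0.0, -0.0]
ft_force: [-4.5, 0.8, 7.9]
finger_gap: 0.0118
grasp_force: 12.0
```

Call:
apply_moves --series '[0, 0, 0, 0, 0, 0.1, 5, 0, 0, 0, 0, 0, 0.2, 5, 0, 0, 0, 0, 0, 0.3, 5, 0, 0, 0, 0, 0, 0.4, 5, 0, 0, 0, 0, 0, 0.5, 5]'

```text
clock: 4.2
tool_pos: [0.5154, 0.0659, 0.0969]
eef_rot: [0.977, 0.212, -0.0, -0.0]
ft_force: [-5.0, 2.9, 9.2]
finger_gap: 0.0118
grasp_force: 12.0
```

Call:
apply_moves --series '[0, 0, 0, 0, 0, 0.1, 5, 0, 0, 0, 0, 0, 0.2, 5, 0, 0, 0, 0, 0, 0.27, 5, 0, 0, 0, 0, 0, 0.27, 5, 0, 0, 0, 0, 0, 0.27, 5]'

```text
clock: 4.7
tool_pos: [0.5154, 0.0662, 0.0968]
eef_rot: [0.997, 0.08, -0.0, -0.001]
ft_force: [-5.2, 3.7, 8.6]
finger_gap: 0.012
grasp_force: 12.0
```

```bash
python3 - <<'E'
from h import *
s=get_state();print(s['clock'],s['tool_pos'],s['ft_force'],np.degrees(s['q'][0]-s['q'][5]),s['grasp_force'],s['finger_gap'])
a=cap('top','t2')['color'];b=cap('wrist','w2')['color']
cv2.imwrite('pics/c3.png',cv2.resize(b,(768,576))[:,:,::-1])
E
```

```text
4.7 [0.51536437 0.06617328 0.09684498] [-5.21881149  3.6727544   8.63133259] -80.75795075071434 12.006163001060486 0.012011768795872525
```

View pics/c3.png

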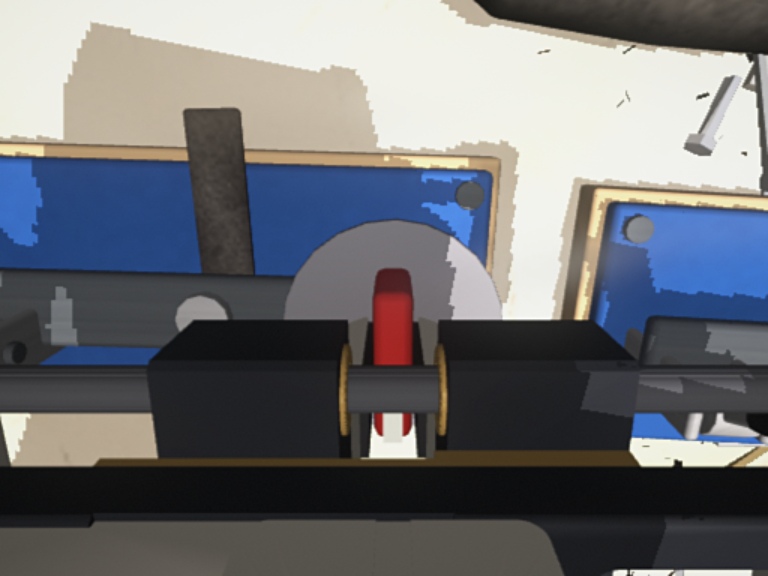

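The wing is gripped with the white pointer end towards -x. The board edge is parallel to the gripper to about 1–2°, so the nut is near 1.55 rad. I'll release it, lift, and move above the lever with the fingers shut.

Call:
apply_moves --series '[0, 0, 0, 0, 0, 0, 30, 0, 0, 0, 0, 0, 0, 30, 0, 0, -30, 0, 0, 0, 30, 0, 0, -70, 0, 0, 0, 30, 0, 0, -110, 0, 0, 0, 30]'

```text
clock: 5.3
tool_pos: [0.5159, 0.065, 0.2068]
eef_rot: [0.997, 0.08, -0.0, 0.0]
ft_force: [-0.1, 0.7, 0.0]
finger_gap: 0.0274
grasp_force: 0.0
```

Call:
apply_moves --series '[-37, -50, 0, 0, 0, 0, 0, -37, -100, 0, 0, 0, 0, 0, -37, -151, 0, 0, 0, 0, 0, -37, -151, 0, 0, 0, 0, 0, -37, -151, 0, 0, 0, 0, 0]'

```text
clock: 5.8
tool_pos: [0.4552, 0.2097, 0.2057]
eef_rot: [0.997, 0.082, 0.0, 0.0]
ft_force: [0.7, -0.3, 0.4]
finger_gap: 0.0005
grasp_force: 0.0
```

```bash
python3 - <<'E'
from h import *
s=get_state();print(s['clock'],s['tool_pos'],s['ft_force'],s['finger_gap'])
a=cap('scene','s3')['color'];b=cap('wrist','w3')['color']
A=cv2.resize(a[180:300,130:290],None,fx=3.4,fy=3.4,interpolation=2);B=cv2.resize(b,(544,408)) 
cv2.imwrite('pics/c4.png',np.hstack([cv2.resize(A,(400,300)),cv2.resize(B,(400,300))])[:,:,::-1])
E
```

```text
5.8 [0.4551782  0.20968161 0.20572505] [ 0.68548748 -0.31357722  0.37562361] 0.0005311712187985331
```

View pics/c4.png

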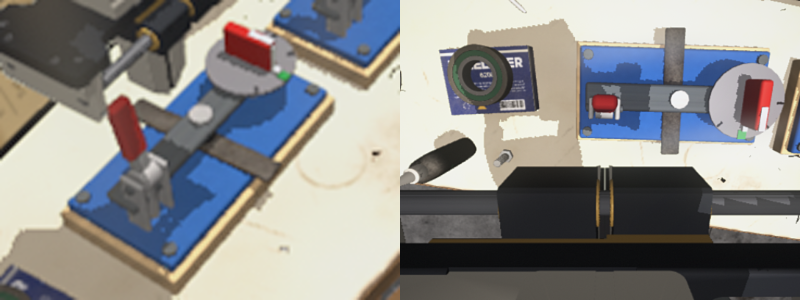

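The lever's red handle is in line with the closed fingers (column about 604 in the wrist panel). The wing pointer stands over the green mark.

Call:
apply_moves --series '[0, 0, 40, 0, 0, 0, 0, 0, 0, 62, 0, 0, 0, 0, 12, 0, 62, 0, 0, 0, 0, 24, 0, 62, 0, 0, 0, 0, 24, 0, 62, 0, 0, 0, 0]'

```text
clock: 6.4
tool_pos: [0.4807, 0.2104, 0.1432]
eef_rot: [0.997, 0.079, -0.0, 0.0]
ft_force: [-0.5, 0.6, -0.1]
finger_gap: 0.0004
grasp_force: 0.0
```

Call:
apply_moves --series '[8, 0, 1, 0, 0, 0, 0, 16, 0, 3, 0, 0, 0, 0, 24, 0, 7, 0, 0, 0, 0, 30, 0, 11, 0, 0, 0, 0, 36, 0, 17, 0, 0, 0, 0]'

```text
clock: 6.9
tool_pos: [0.5157, 0.2181, 0.1266]
eef_rot: [0.997, 0.08, 0.001, 0.0]
ft_force: [-1.1, -1.6, 2.8]
finger_gap: 0.0003
grasp_force: 1.2
```

Call:
apply_moves --series '[6, 0, 6, 0, 0, 0, 0, 9, 0, 12, 0, 0, 0, 0, 12, 0, 18, 0, 0, 0, 0, 14, 0, 25, 0, 0, 0, 0, 15, 0, 31, 0, 0, 0, 0]'

```text
clock: 7.4
tool_pos: [0.5303, 0.2205, 0.0954]
eef_rot: [0.997, 0.08, 0.001, -0.0]
ft_force: [1.4, -1.0, 4.7]
finger_gap: 0.0006
grasp_force: 1.9
```

Call:
apply_moves --series '[0, 0, 2, 0, 0, 0, 0, 0, 0, 3, 0, 0, 0, 0, 0, 0, 4, 0, 0, 0, 0, 0, 0, 4, 0, 0, 0, 0]'

```text
clock: 7.8
tool_pos: [0.5305, 0.2206, 0.0943]
eef_rot: [0.997, 0.08, 0.002, -0.0]
ft_force: [-2.5, -3.2, 19.5]
finger_gap: 0.0003
grasp_force: 10.0
```

Call:
apply_moves --series '[0, 0, -20, 0, 0, 0, 0, 0, 0, -60, 0, 0, 0, 0, -40, -30, -110, 0, 0, 0, 0, -80, -60, -150, 0, 0, 0, 0, -80, -60, -150, 0, 0, 0, 0]'

```text
clock: 8.3
tool_pos: [0.439, 0.2678, 0.2432]
eef_rot: [0.997, 0.081, 0.0, -0.001]
ft_force: [0.4, -0.7, 0.6]
finger_gap: 0.0005
grasp_force: 0.0
```

```bash
python3 - <<'E'
from h import *
s=get_state();print(s['clock'],s['tool_pos'],s['ft_force'])
a=cap('scene','s4')['color'];b=cap('top','t4')['color']
A=cv2.resize(a[180:300,130:290],(400,300),interpolation=2);B=cv2.resize(b[150:240,125:245],(400,300),interpolation=2)
cv2.imwrite('pics/c5.png',np.hstack([A,B])[:,:,::-1])
E
```

```text
8.3 [0.43903843 0.26784171 0.24323327] [ 0.44412132 -0.65243029  0.56472541]
```

View pics/c5.png

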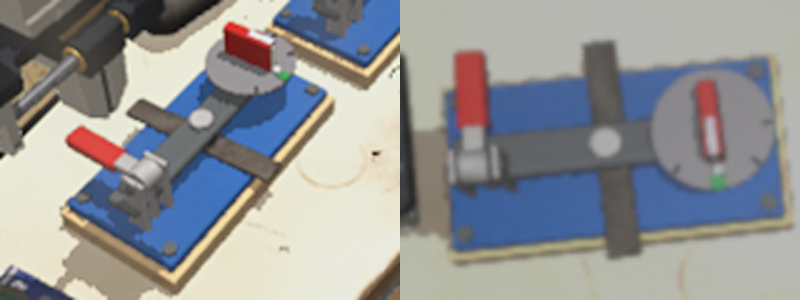

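The lever is level (right panel, x 470, rows 52–125). The pointer runs along (708,120) to (713,158), towards the green mark at (717,182), and the bar has not moved.

```bash
python3 -c "
from station import hand_in
print(hand_in())"
```

```text
the job is handed in; nothing more can be done
None
```

I turned the red wing nut to the green mark, flipped its cam lever down to the stop, let go with the bar where it lay, kept clear of the black clamp, and handed the job in at about 8 s; no verdict came back, and the foot's force on the bar was not measured.

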